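Make up two axis repair kits from the stock

ROBOT

A 6-joint arm with a two-finger parallel gripper is mounted at the origin on the work surface. World frame = base frame: x ahead of the robot, y to its left, z up, the work surface at z = 0. Lengths are in m, angles in rad, forces in N, time in s.
With the tool pointing down it reaches from about 0.325 to 0.9 m from the base axis. Payload 6.1 kg.
Tool frame: the origin (TCP) lies at the very end of the fingers, on their centre line; the grasp point (between the pads) lies manip.tcp_to_grasp behind it (manip.tcp_to_grasp is the distance from the TCP to the grasp point, in m); z points along the fingers, y is the line along which they close (so a half turn about z gives the same grasp; the last joint's range is limited). The gripper opens to 85 mm and grips with 20 to 120 N. Pads are 22 mm wide; open, the fingers measure 114 mm over their backs; the gripper's body (76 mm by 85 mm) begins 54 mm behind the grasp point. The pads swing forward as they close: fully open they stand 13 mm farther back than shut.
Start: joints at [1.045, 0.22, 1.526, -0, 1.395, -0.126], TCP at [0.243, 0.576, 0.231] pointing down, gripper open.
Joint ranges: [-2.98, 2.98], [-0.91, 2.08], [0.09, 2.57], [-1.24, 4.39], [0.2, 2.65], [-2.68, 2.68]. Speed limits (rad/s): [2.57, 2.57, 3.01, 3.14, 3.14, 3.14].

INTERFACE

Orientations are given as [roll, pitch, yaw] about the fixed x, y, z axes, in that order (R = Rz(yaw) Ry(pitch) Rx(roll)).
In Python, from station import telemetry, viewer, manip, finder gives the robot as it stands.
- The arm moves only by the tool move_arm, never from a script. Its argument "deltas" is a list that holds one entry, the list of rows, each a list of 5 numbers: the finger opening in cm, from 0 to 8.54, then the shift along the tool's x, y, z in cm, then the turn about the tool's z in rad. A call has 1 to 8 rows; each row is the pose to reach, as a shift and turn from the pose commanded when the call began, along the tool's axes at that moment; what a row does not reach only later rows make up. A row lasts 1/12 s, in which the tool goes at most 41.7 mm and 7.16 degrees, less where a joint would pass 70% of its speed; a pose out of reach is approached as far as the arm can. A call with a gripper value outside its range is refused whole. The fingers move at their own pace and stop on an object; "grip_force" is the grip in N (left out, the last holds). Time passes only in rows, so rows that repeat a pose let the fingers close. It gives the time, the measured TCP pose, the force, the opening and the grip force at its end, in the units of the state.
- telemetry.state(): the state, without advancing time (a new reading comes with each control period).
- viewer.read_camera(name): name is "side" or "top" or "wrist"; returns a dict with "frame" (384x512x3 uint8, red, green, blue), "mtx" (3x3 intrinsics, pixels), "position" and "rotation" of the camera in the world. Camera axes: x right, y down, z forward; pixel columns grow to the right and rows downward; lengths in m; the calibration is good to about 2 mm. The wrist camera is an equidistant fisheye: a pixel r from the principal point sees the ray r / f radians off the axis. A picture is of the moment at which its call begins. There is no depth.
- manip.sign_off(): hands the job in; it is judged then, once.
Trained networks look in a picture, given as the dict that the camera call returned (one of the last four; its "shot" number tells which), for a name from the list of things; names that differ only in an ending like _2 or _b are one class to them, and where a whole thing is asked for, a point or a joint stands for the part that bears it (a point fixed in the world has none). Each returns a list of dicts, best first, with "score" (0 to 1); they miss things now and then, are a little off and sometimes report something else, mostly with a low value. They report only what shows in the picture. A call takes as long as a camera call. They do not tell look-alikes from the thing itself.
- finder.masks_of(picture, name): "region" (384x512 bool, what is visible of it) and "box" ([centre column, centre row, width, height] in pixels, round what is visible of it).
The state is a dict: "time": time; "joint_pos": joint angles; "joint_vel": joint speeds; "effort": joint torques, N m; "ee_pos": TCP position; "eef_rot": TCP orientation; "ft_force": force on the tool from outside, world axes, zero at the start; "torque": the same for the moment, N m; "gripper_width": finger opening in m; "finger_force": force on a finger pad.
Only numpy, scipy, OpenCV 4.12 (cv2) and the standard library are available. Lean on these libraries where they do the work, as an engineer would, in place of code of your own. Each camera call takes 0.05 s, during which the arm holds its last target. There are 200 camera calls.

TASK

Make up the two axis repair kits for the printer. The belt-axis kit in the blue tray gets the short motor and the aluminium toothed pulley; the screw-axis kit in the orange tray gets the long motor, the brass nut and the bearing block. Put each motor in the tray's wide compartment and the small parts one to a narrow compartment (in the orange tray either way round), all lying flat on the tray floor the same way up as now; set the motors down gently, do not drop them, and leave the white nut, the black idler and the fan where they lie.

Things in the scene. Friction and masses are not known exactly. Their poses are not given: they have to be found in the camera images.
- motor_short: Short square stepper motor, body 34 mm long (x) by 42 mm wide (y) by 42 mm high, with a shaft of 5 mm diameter standing out 20 mm at the middle of its +x end. It lies on a flat side on the table, shaft level, black in the middle with bright aluminium end caps. The origin is the centre of the underside of the square body, shaft not counted; +x points along the shaft, z up. About 0.22 kg.
- motor_long: Long square stepper motor, body 60 mm long (x) by 42 mm wide (y) by 42 mm high, with a shaft of 5 mm diameter standing out 20 mm at the middle of its +x end. It lies on a flat side on the table, shaft level, black in the middle with bright aluminium end caps. The origin is the centre of the underside of the square body, shaft not counted; +x points along the shaft, z up. About 0.45 kg.
- pulley: Bright aluminium toothed belt pulley lying flat: two flanges of 34 mm diameter with a dark-slotted drum between them, 17 mm high in all, and on top a hub of 20 mm diameter, 7 mm high; 24 mm high in all. Origin: centre of the underside, z up. About 60 g.
- brass_nut: Yellow brass lead-screw nut standing on its flange: flange 36 mm diameter and 6 mm thick, on it a round barrel of 22 mm diameter, 24 mm high; 30 mm high in all. Origin: centre of the underside, z up. About 110 g.
- bearing_block: Aluminium linear-bearing block, 30 mm (x, along the bore) by 34 mm (y) by 22 mm high, blue and black seals at the two bore ends, four screw holes in its top. Origin: centre of the underside, z up. About 55 g.
- white_nut: White plastic lead-screw nut of the same shape as the brass one (36 mm diameter, 30 mm high). Stays where it is. Origin: centre of the underside.
- idler: Black smooth belt idler roller lying flat, 34 mm diameter, 16 mm high, with a steel centre. Stays where it is. Origin: centre of the underside.
- fan: Square black cooling fan lying flat, 40 by 40 mm, 20 mm high. Stays where it is. Origin: centre of the underside.
- blue_tray: Blue open kit tray fixed to the table, 175 mm long (x) by 130 mm (y), 28 mm high; floor, walls and dividers 3 mm thick. Origin: centre of the underside, z up; white card on its -x end. Two compartments, each 124 mm in y: a narrow one 62 mm long, x = -84.5 to -22.5 mm, and a wide one 104 mm long, x = -19.5 to 84.5 mm.
- orange_tray: Orange open kit tray fixed to the table, 240 mm long (x) by 130 mm (y), 28 mm high; floor, walls and dividers 3 mm thick. Origin: centre of the underside, z up; white card on its -x end. Three compartments, each 124 mm in y: two narrow ones 62 mm long, x = -117 to -55 mm and -52 to 10 mm, and a wide one 104 mm long, x = 13 to 117 mm.
Not all that is in view belongs to the job. Leave any purple look-alike of the motor_short alone.

How it is judged:
By the outcome, as a careful person would: the job done as asked, in the order asked, and still so for the second after the job is handed in, with the robot touching nothing.
It also fails if it takes over 120 s, if anything falls off the work surface, if the arm or the gripper's body presses on something with over 40 N, if the wrist force passes 120 N, or if a joint passes its speed limit or range.

## Working session

There is one attempt and no reset: what is moved stays moved. The work goes in short steps, Python scripts to look and compute and a tool call to move; the robot and the scene stay as the last step left them, time stands still between calls to the robot, and variables do not carry over. Pictures are saved under pics/ and viewed, at most 14 in all, crops included, and the job is handed in when it is done.

Besides the shell and the picture viewer there is one more tool, called after ">>>" as name(argument=value, ...) on one line, values as JSON. move_arm: Moves the arm, as the interface text tells. Its arguments: {"type":"object","properties":{"deltas":{"type":"array","items":{"type":"array","items":{"type":"array","items":{"type":"number"}}}},"grip_force":{"type":"number"}},"required":["deltas"]}

```bash
mkdir -p pics; ls; python3 - <<'E'
from station import telemetry, viewer, manip, finder
import cv2,numpy as np
print(telemetry.state(), manip.tcp_to_grasp)
for n in ["top","side"]:
    p=viewer.read_camera(n); cv2.imwrite(f"pics/{n}0.png",p["frame"][:,:,::-1])
    print(n,p["mtx"],p["position"],p["rotation"])
    for o in "motor_short motor_long pulley brass_nut bearing_block white_nut idler fan blue_tray orange_tray".split():
        print(o,[(round(m["score"],2),np.round(m["box"]).tolist()) for m in finder.masks_of(p,o)][:4])
E
```

```text
pics
{'time': 0.0, 'joint_pos': array([ 1.04489798e+00,  2.21249419e-01,  1.52761868e+00,  1.11869153e-05,
        1.39467030e+00, -1.26103872e-01]), 'joint_vel': array([ 1.39045183e-04,  1.01688609e-03, -8.11665811e-04,  6.35334503e-05,
       -1.26997971e-03, -1.13639079e-03]), 'effort': array([-2.88134634e-04, -4.96886230e+01, -3.89401639e+01, -2.74395215e-04,
        1.11927657e-02,  2.85496145e-05]), 'ee_pos': array([0.24296703, 0.57518932, 0.23018079]), 'eef_rot': array([-3.13966374e+00, -2.55639490e-04,  2.74179596e+00]), 'ft_force': array([ 1.14386466, -0.14339132,  0.2475652 ]), 'torque': array([-0.03713442,  0.04396793, -0.02305006]), 'finger_force': 0.0, 'gripper_width': 0.08537535351771768} 0.0187
top [[468.0109936    0.         250.47797521]
 [  0.         468.0109936  196.05818014]
 [  0.           0.           1.        ]] [ 0.30151829 -0.0091777   1.06608955] [-2.95016868e+00  1.60779301e-03 -1.56594956e+00]
motor_short [(0.92, [178.0, 175.0, 24.0, 25.0]), (0.79, [198.0, 220.0, 26.0, 23.0]), (0.61, [208.0, 266.0, 26.0, 25.0]), (0.44, [294.0, 127.0, 18.0, 15.0])]
motor
[... 464 characters left out ...]
  0.         420.89898826 190.85059285]
 [  0.           0.           1.        ]] [ 0.45594684 -0.65941263  0.60688179] [-2.27151935 -0.01921723 -0.10410116]
motor_short [(0.75, [253.0, 156.0, 16.0, 22.0]), (0.62, [165.0, 176.0, 27.0, 25.0])]
motor_long [(0.9, [301.0, 164.0, 29.0, 29.0])]
pulley [(0.81, [206.0, 250.0, 21.0, 19.0]), (0.69, [253.0, 190.0, 17.0, 16.0])]
brass_nut [(0.65, [312.0, 198.0, 14.0, 20.0])]
bearing_block []
white_nut [(0.58, [251.0, 188.0, 14.0, 19.0]), (0.49, [255.0, 218.0, 20.0, 21.0]), (0.43, [205.0, 250.0, 20.0, 16.0])]
idler [(0.59, [253.0, 190.0, 16.0, 16.0])]
fan []
blue_tray [(0.83, [283.0, 342.0, 134.0, 85.0])]
orange_tray [(0.57, [234.0, 127.0, 98.0, 34.0])]
```

```bash
python3 - <<'E'
import cv2
a=cv2.imread("pics/top0.png")[80:310,50:450]; cv2.imwrite("pics/top1.png",cv2.resize(a,(800,460),interpolation=cv2.INTER_CUBIC))
a=cv2.imread("pics/side0.png")[90:384,130:430]; cv2.imwrite("pics/side1.png",cv2.resize(a,(600,588),interpolation=cv2.INTER_CUBIC))
E
```

```text
(no output)
```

View pics/top1.png

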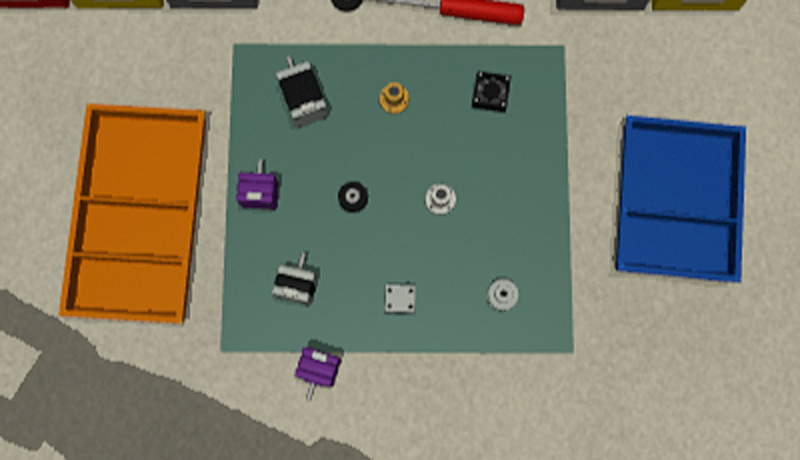

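View pics/side1.png

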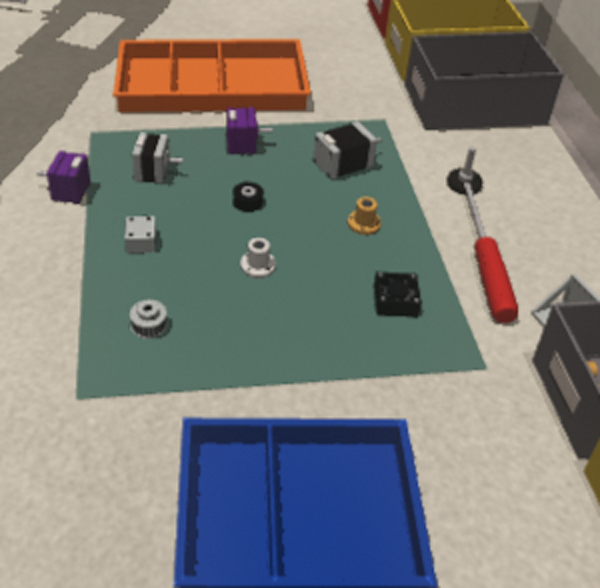

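Top view (crop 2×, offset 50,80): the real short motor is at about full px (198,221) and the long motor at (201,126). Brass is at (247,129), the block at (250,229) and the pulley at (301,227). The purple ones at (179,175) and (209,263) are look-alikes. The trays' narrow compartments are toward the robot, so tray +x ≈ world +x.

```bash
cat > h.py <<'E'
from station import telemetry, viewer, manip, finder
import cv2,numpy as np
from scipy.spatial.transform import Rotation as Ro
def ray(p,u,v):
    K=p["mtx"];x=(u-K[0,2])/K[0,0];y=(v-K[1,2])/K[1,1]
    if p.get("fish"):
        r=np.hypot(x,y)+1e-9; d=np.array([x/r*np.sin(r),y/r*np.sin(r),np.cos(r)])
    else: d=np.array([x,y,1.])
    return Ro.from_euler("xyz",p["rotation"]).as_matrix()@d
def plane(p,u,v,z):
    d=ray(p,u,v);o=np.array(p["position"]);return (o+d*(z-o[2])/d[2])[:2]
def proj(p,X):
    c=Ro.from_euler("xyz",p["rotation"]).as_matrix().T@(np.array(X)-p["position"])
    K=p["mtx"]
    if p.get("fish"):
        t=np.arctan2(np.hypot(c[0],c[1]),c[2]);c=c[:2]/np.hypot(c[0],c[1])*t
    else:c=c[:2]/c[2]
    return c*K[0,0]+K[:2,2]
def delta(target,yaw):
    """shift cm in tool axes and turn (half turn free) to reach TCP xy + yaw"""
    s=telemetry.state();R=Ro.from_euler("xyz",s["eef_rot"]).as_matrix()
    y0=s["eef_rot"][2]; t=-(yaw-y0); t=(t+np.pi/2)%np.pi-np.pi/2
    return np.round(R.T@(np.array(target)-s["ee_pos"])*100,2),round(t,3)
E
python3 - <<'E'
from h import *
T=viewer.read_camera("top");S=viewer.read_camera("side")
f=lambda u,v:(50+u/2,80+v/2)
def rep(n,uv,z):print(n,np.round(plane(T,*f(*uv),z),4))
rep("short",(294,276),.042);rep("long",(299,84),.042)   # rough top face
rep("brass",(394,92),.03);rep("block",(400,298),.022);rep("pulley",(503,291),.024)
rep("idler",(352,196),.016);rep("white",(440,193),.03)
for n,c,div in(("blue",[(625,116),(746,126),(740,282),(616,270)],[(626,214),(738,219)]),("orange",[(88,104),(208,110),(184,322),(62,316)],[(80,200),(188,205),(72,255),(182,261)])):
    w=np.array([plane(T,*f(*q),.028) for q in c]);print(n,np.round(w,4).tolist(),"ctr",w.mean(0).round(4),
      "side lengths",[round(float(np.linalg.norm(w[i]-w[i-1])),4) for i in range(4)],
      "yaw",[round(float(np.arctan2(*(w[a]-w[b])[::-1])),3) for a,b in((0,3),(1,2))], np.round([plane(T,*f(*q),.028) for q in div],3).tolist())
g=lambda u,v:(130+u/2,90+v/2)
for n,uv,z in(("brass",(366,203),.03),("pulley",(148,310),.024),("block",(141,224),.022),("white",(260,244),.03)):print("side",n,np.round(plane(S,*g(*uv),z),4))
c=[(183,420),(407,420)];print([np.round(plane(S,*g(*q),.028),4).tolist() for q in c])
c=[(118,98),(308,98),(302,41),(120,41)];print([np.round(plane(S,*g(*q),.028),4).tolist() for q in c])
E
```

```text
short [0.4501 0.1113]
long [0.6729 0.1115]
brass [0.668  0.0023]
block [ 0.4286 -0.0058]
pulley [ 0.4368 -0.1212]
idler [0.5471 0.0501]
white [ 0.5478 -0.0507]
blue [[0.6407, -0.2651], [0.6293, -0.4042], [0.4476, -0.3857], [0.4605, -0.2477]] ctr [ 0.5445 -0.3257] side lengths [0.181, 0.1396, 0.1826, 0.1386] yaw [-0.096, -0.102] [[0.525, -0.262], [0.52, -0.388]]
orange [[0.6526, 0.3576], [0.6459, 0.2179], [0.4, 0.2337], [0.406, 0.3696]] ctr [0.5261 0.2947] side lengths [0.2468, 0.1399, 0.2464, 0.1361] yaw [-0.049, -0.064] [[0.538, 0.359], [0.533, 0.236], [0.475, 0.363], [0.469, 0.239]]
side brass [0.6701 0.0068]
side pulley [ 0.436  -0.1214]
side block [0.431  0.0019]
side white [ 0.5497 -0.0473]
[[0.4621, -0.2483], [0.6447, -0.2649]]
[[0.406, 0.2334], [0.6423, 0.2157], [0.6575, 0.358], [0.4077, 0.3755]]
```

```bash
python3 - <<'E'
from h import *
print(delta((.445,.105,.20),-.26))
p=viewer.read_camera("wrist");R=Ro.from_euler("xyz",telemetry.state()["eef_rot"]).as_matrix()
print(p["mtx"],R.T@(p["position"]-telemetry.state()["ee_pos"]),(R.T@Ro.from_euler("xyz",p["rotation"]).as_matrix()).round(2))
E
```

```text
(array([-36.9 , -35.51,   3.13]), np.float64(-0.14))
[[297.31863964   0.         258.3131698 ]
 [  0.         297.31863964 184.1921732 ]
 [  0.           0.           1.        ]] [ 8.07208807e-02  7.66153632e-05 -1.43641402e-01] [[-0.   -0.95 -0.31]
 [ 1.   -0.    0.  ]
 [-0.   -0.31  0.95]]
```

>>> move_arm(deltas=[[[8.5,-3,-3,0.3,-0.02],[8.5,-6,-5.7,0.6,-0.05],[8.5,-9,-8.6,0.9,-0.08],[8.5,-12,-11.5,1.2,-0.1],[8.5,-15,-14.4,1.5,-0.12],[8.5,-18,-17.3,1.8,-0.14],[8.5,-21,-20.2,2.1,-0.14],[8.5,-24,-23.1,2.4,-0.14]]])

```text
time: 1.92
ee_pos: [0.3744, 0.2687, 0.2075]
eef_rot: [3.141, 0.001, 2.882]
ft_force: [1.7, -0.6, 0.6]
gripper_width: 0.0851
finger_force: 0.0
```

>>> move_arm(deltas=[[[8.5,-3,-1.9,0.1,0],[8.5,-6,-3.8,0.2,0],[8.5,-8.5,-6,0.4,0],[8.5,-10.8,-8.5,0.6,0],[8.5,-12.8,-11,0.7,0],[8.5,-13.7,-12.7,0.7,0],[8.5,-13.7,-12.7,0.7,0],[8.5,-13.7,-12.7,0.7,0]]])

```text
time: 2.58
ee_pos: [0.474, 0.1118, 0.2004]
eef_rot: [3.141, -0.0, 2.879]
ft_force: [-0.6, 0.0, -0.1]
gripper_width: 0.0849
finger_force: 0.0
```

```bash
cat > look.py <<'E'
import sys
from h import *
def look(names,fn=None):
    p=viewer.read_camera("wrist");p["fish"]=1
    s=telemetry.state();print(s["time"],s["ee_pos"].round(4),s["eef_rot"].round(3),s["joint_pos"].round(2))
    H=dict(motor_short=.042,motor_long=.042,pulley=.024,brass_nut=.03,bearing_block=.022)
    for o in names:
        for m in finder.masks_of(p,o)[:3]:
            b=m["box"];print(o,round(m["score"],2),np.round(b).tolist(),plane(p,b[0],b[1],H[o]/2).round(4))
    if fn: cv2.imwrite(f"pics/{fn}.png",p["frame"][:,:,::-1])
    return p
if __name__=="__main__":look(sys.argv[2:],sys.argv[1])
E
python3 look.py w1 motor_short bearing_block pulley
```

```text
2.6333 [0.4737 0.1127 0.2004] [ 3.141 -0.     2.881] [ 0.07 -0.09  1.91  0.    1.32 -1.24]
motor_short 0.91 [255.0, 145.0, 37.0, 50.0] [0.4546 0.1139]
motor_short 0.74 [204.0, 54.0, 44.0, 49.0] [0.3423 0.0878]
motor_short 0.64 [318.0, 215.0, 37.0, 51.0] [0.556  0.1653]
bearing_block 0.58 [153.0, 152.0, 42.0, 28.0] [ 0.4311 -0.0057]
pulley 0.85 [85.0, 182.0, 27.0, 31.0] [ 0.4392 -0.1159]
```

View pics/w1.png

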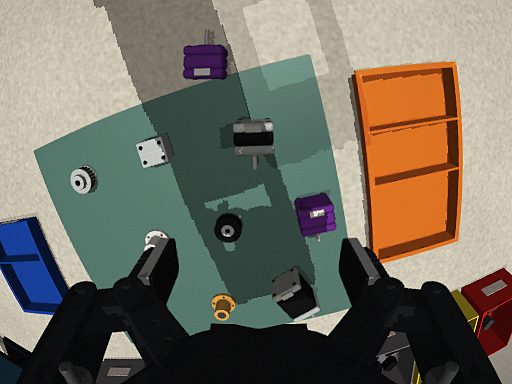

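The wrist view shows the short motor at (253,138) with its shaft down the image, the block at (154,152), the pulley at (84,180) and the brass nut at (223,306). I'll fit silhouettes.

```bash
cat > fit.py <<'E'
import sys
from look import *
from scipy.optimize import minimize
def box(x0,x1,y0,y1,z0,z1):return np.array([[x,y,z] for x in(x0,x1) for y in(y0,y1) for z in(z0,z1)])
def cyl(r,z0,z1):
    a=np.linspace(0,2*np.pi,24);return np.array([[r*np.cos(t),r*np.sin(t),z] for t in a for z in(z0,z1)])
def motor(l):return [box(-l/2,l/2,-.021,.021,0,.042),box(l/2,l/2+.02,-.0025,.0025,.0185,.0235)]
M=dict(motor_short=motor(.034),motor_long=motor(.06),pulley=[cyl(.017,0,.017),cyl(.01,.017,.024)],
 brass_nut=[cyl(.018,0,.006),cyl(.011,.006,.03)],bearing_block=[box(-.015,.015,-.017,.017,0,.022)])
def sil(p,name,q,z=0,k=4):
    im=np.zeros((384*k,512*k),np.uint8);c,s=np.cos(q[2]),np.sin(q[2])
    for P in M[name]:
        w=P@np.array([[c,s,0],[-s,c,0],[0,0,1]])+[q[0],q[1],z]
        uv=np.array([proj(p,a) for a in w]);h=cv2.convexHull(((uv+.5)*k).round().astype(np.int32));cv2.fillPoly(im,[h],255)
    return cv2.resize(im,(512,384),interpolation=cv2.INTER_AREA)/255.
def fit(p,name,guess,z=0):
    ms=[m for m in finder.masks_of(p,name)]
    if not ms: print(name,"none");return
    pg=proj(p,[guess[0],guess[1],z+.015])
    m=min(ms,key=lambda m:np.hypot(*(np.array(m["box"][:2])-pg)));R=m["region"].astype(float)
    def cost(d):
        q=np.array(guess)+np.array(d)*[.01,.01,.2];s=sil(p,name,q,z);return 1-np.minimum(s,R).sum()/np.maximum(s,R).sum()
    r=minimize(cost,[0,0,0],method="Nelder-Mead",options=dict(initial_simplex=[[0,0,0],[1,0,0],[0,1,0],[0,0,1]],maxfev=150,xatol=.01,fatol=1e-4))
    q=np.array(guess)+r.x*[.01,.01,.2];print("fit",name,q.round(4),"iou",round(1-r.fun,3),"score",round(m["score"],2));return q
E
python3 - <<'E'
from fit import *
p=look([])
G=dict(motor_short=(.45,.11,-.26),motor_long=(.67,.108,.33),pulley=(.437,-.121,0),brass_nut=(.668,.004,0),bearing_block=(.43,-.003,-.05))
for n,g in G.items():fit(p,n,g)
T=viewer.read_camera("top")
for n,g in G.items():fit(T,n,g)
E
```

```text
2.8333 [0.4735 0.1136 0.2005] [3.141 0.    2.884] [ 0.07 -0.09  1.91  0.    1.32 -1.24]
fit motor_short [ 0.4435  0.1154 -0.2444] iou 0.943 score 0.78
fit motor_long [0.6701 0.1123 0.3456] iou 0.94 score 0.89
fit pulley [ 0.4345 -0.1201  0.0884] iou 0.946 score 0.86
fit brass_nut [0.6721 0.0047 0.0964] iou 0.921 score 0.81
fit bearing_block [ 0.4296 -0.0037 -0.0172] iou 0.936 score 0.84
fit motor_short [ 0.45  0.11 -0.26] iou 0.0 score 0.77
fit motor_long [0.6684 0.0957 0.3089] iou 0.327 score 0.64
fit pulley [ 0.4342 -0.1212  0.1267] iou 0.927 score 0.6
fit brass_nut [0.6695 0.004  0.1225] iou 0.923 score 0.5
fit bearing_block [ 0.4293 -0.0056  0.0224] iou 0.927 score 0.74
```

```bash
python3 - <<'E'
from h import *
print(delta((.4435,.1154,.005),-.244))
E
```

```text
(array([ 3.  , -0.5 , 19.54]), np.float64(-0.016))
```

>>> move_arm(deltas=[[[8.5,1.5,-0.25,3,-0.016],[8.5,3,-0.5,6.5,-0.016],[8.5,3,-0.5,10,-0.016],[8.5,3,-0.5,13,-0.016],[8.5,3,-0.5,15.5,-0.016],[8.5,3,-0.5,17.5,-0.016],[8.5,3,-0.5,19,-0.016],[8.5,3,-0.5,19.5,-0.016]]])

```text
time: 4.05
ee_pos: [0.4414, 0.1151, 0.0029]
eef_rot: [-3.14, -0.004, 2.898]
ft_force: [0.0, 0.0, -0.6]
gripper_width: 0.0851
finger_force: 0.0
```

>>> move_arm(deltas=[[[8.5,0,0,0,0],[3.5,0,0,0,0],[3.5,0,0,0,0],[3.5,0,0,0,0],[3.5,0,0,0,0],[3.5,0,0,0,0]]], grip_force=50)

```text
time: 4.55
ee_pos: [0.4448, 0.1154, 0.0067]
eef_rot: [3.141, 0.003, 2.898]
ft_force: [-0.9, -1.7, 6.6]
gripper_width: 0.0416
finger_force: 51.8
```

>>> move_arm(deltas=[[[3.5,0,0,-1.5,0],[3.5,0,0,-4,0],[3.5,0,0,-7,0],[3.5,0,0,-9.5,0],[3.5,0,0,-11,0],[3.5,0,0,-11.5,0]]])

```text
time: 5.05
ee_pos: [0.4453, 0.1156, 0.1234]
eef_rot: [3.14, 0.005, 2.898]
ft_force: [0.7, 0.5, -1.8]
gripper_width: 0.0414
finger_force: 51.3
```

```bash
python3 - <<'E'
from h import *
print(telemetry.state()["ee_pos"],telemetry.state()["gripper_width"],delta((.567,-.328,.12),-.10))
E
```

```text
[0.44532939 0.1155832  0.12342141] 0.041356300726549215 (array([-22.51, -40.11,   0.38]), np.float64(-0.144))
```

>>> move_arm(deltas=[[[3.5,-1,-1.5,0,-0.02],[3.5,-2.5,-4.5,0,-0.04],[3.5,-4.3,-7.7,0,-0.06],[3.5,-6.1,-10.9,0,-0.08],[3.5,-7.9,-14.1,0,-0.1],[3.5,-9.7,-17.3,0,-0.12],[3.5,-11.5,-20.5,0,-0.144],[3.5,-13.3,-23.7,0,-0.144]]])

```text
time: 5.72
ee_pos: [0.5146, -0.1482, 0.1189]
eef_rot: [3.141, -0.002, 3.043]
ft_force: [0.5, 0.1, -1.4]
gripper_width: 0.0413
finger_force: 51.4
```

```bash
python3 - <<'E'
from h import *
print(telemetry.state()["ee_pos"],telemetry.state()["gripper_width"],delta((.567,-.328,.12),-.10))
E
```

```text
[ 0.51461106 -0.14816609  0.11891008] 0.041288386767431184 (array([ -6.99, -17.38,  -0.14]), np.float64(0.001))
```

>>> move_arm(deltas=[[[3.5,-1.2,-3,0,0],[3.5,-2.7,-6.5,0,0],[3.5,-4.1,-10,0,0],[3.5,-5.5,-13.5,0,0],[3.5,-6.5,-16,0,0],[3.5,-7,-17.2,0,0],[3.5,-7,-17.4,0,0]]])

```text
time: 6.3
ee_pos: [0.5672, -0.3294, 0.1186]
eef_rot: [3.141, -0.001, 3.039]
ft_force: [-0.4, -0.2, -2.7]
gripper_width: 0.0415
finger_force: 51.5
```

```bash
python3 - <<'E'
from look import *
p=look([],"w2"); print(delta((.567,-.328,.014),-.10))
b=np.array([.5445,-.3257]);c,s=np.cos(-.1),np.sin(-.1)
im=p["frame"][:,:,::-1].copy()
for x,y in[(-87.5,65),(87.5,65),(87.5,-65),(-87.5,-65),(-21,62),(-21,-62)]:
    u=proj(p,[b[0]+(c*x-s*y)/1e3,b[1]+(s*x+c*y)/1e3,.028]);cv2.circle(im,tuple(int(round(k)) for k in u),3,(0,0,255),1)
cv2.imwrite("pics/w2.png",im)
E
```

```text
6.35 [ 0.5668 -0.3279  0.1185] [ 3.14e+00 -2.00e-03  3.04e+00] [-0.64  0.39  1.54 -0.    1.22 -2.11]
(array([-0.05, -0.02, 10.44]), np.float64(-0.002))
```

View pics/w2.png

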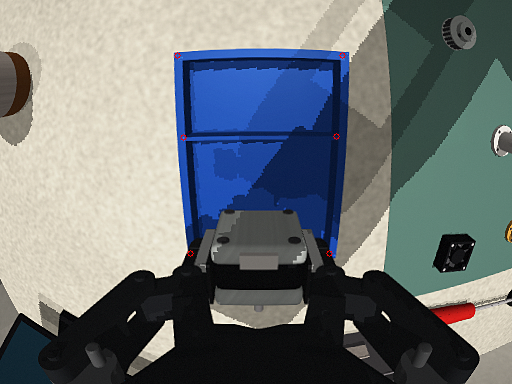

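The red predicted tray corners sit within about 3 mm of the real ones (the tray is slightly further +y). The motor hangs level in the gripper over the wide compartment, so I'll lower it.

>>> move_arm(deltas=[[[3.5,0,0.3,2,0],[3.5,0,0.3,5,0],[3.5,0,0.3,7.5,0],[3.5,0,0.3,9.2,0],[3.5,0,0.3,10,0],[3.5,0,0.3,10.4,0],[3.5,0,0.3,10.65,0],[3.5,0,0.3,10.8,0]]])

```text
time: 7.02
ee_pos: [0.5687, -0.3239, 0.0133]
eef_rot: [-3.141, 0.001, 3.042]
ft_force: [-0.1, -0.7, -2.8]
gripper_width: 0.0414
finger_force: 51.6
```

>>> move_arm(deltas=[[[3.5,0,0,0,0],[4.8,0,0,0,0],[6,0,0,0,0],[6,0,0,0,0]]])

```text
time: 7.35
ee_pos: [0.5689, -0.3245, 0.0138]
eef_rot: [-3.14, 0.002, 3.042]
ft_force: [-1.4, -0.1, -0.1]
gripper_width: 0.06
finger_force: 0.0
```

>>> move_arm(deltas=[[[6,0,0,-1,0],[6,0,0,-3.5,0],[6,0,0,-7,0],[6,0,0,-10,0],[8.5,0,0,-12,0]]])

```text
time: 7.77
ee_pos: [0.5695, -0.3249, 0.1375]
eef_rot: [-3.139, 0.005, 3.042]
ft_force: [0.7, 0.0, 0.6]
gripper_width: 0.0705
finger_force: 0.0
```

```bash
python3 - <<'E'
from fit import *
p=look([]);fit(p,"pulley",(.4345,-.1205,0));fit(p,"motor_short",(.567,-.325,-.1),.003)
print(delta((.4345,-.1205,.10),-.10),delta((.4345,-.1205,.10),.4))
E
```

```text
7.8167 [ 0.5713 -0.3262  0.1417] [-3.136  0.01   3.042] [-0.64  0.36  1.53  0.    1.24 -2.11]
fit pulley [ 0.4349 -0.1185  0.1118] iou 0.935 score 0.83
fit motor_short [ 0.5685 -0.3237 -0.1044] iou 0.937 score 0.62
(array([15.52, 19.03,  3.5 ]), np.float64(0.0)) (array([15.52, 19.03,  3.5 ]), np.float64(-0.5))
```

>>> move_arm(deltas=[[[8.5,1,1.2,0,0],[8.5,3.2,4,0,0],[8.5,5.7,7,0,0],[8.5,8.2,10,0,0],[8.5,10.7,13,0,0],[8.5,13,16,0.5,0],[8.5,14.8,18.3,1,0],[8.5,15.4,19,1,0]]])

```text
time: 8.58
ee_pos: [0.4295, -0.1155, 0.1195]
eef_rot: [3.139, -0.006, 3.044]
ft_force: [0.5, -0.7, -1.7]
gripper_width: 0.085
finger_force: 0.0
```

>>> move_arm(deltas=[[[8.5,0,0,0.5,0],[8.5,0,0,2,0],[8.5,0,0,3,0],[8.5,0,0,3,0]]])

```text
time: 8.92
ee_pos: [0.4325, -0.1195, 0.0899]
eef_rot: [3.14, -0.004, 3.041]
ft_force: [-0.8, -0.0, -0.8]
gripper_width: 0.0851
finger_force: 0.0
```

```bash
python3 - <<'E'
from fit import *
p=look([]);q=fit(p,"pulley",(.4345,-.1195,0))
print(delta((.4345,-.1195,.004),-.10))
E
```

```text
8.9667 [ 0.4329 -0.1197  0.0909] [ 3.141e+00 -3.000e-03  3.041e+00] [-0.45 -0.05  2.09 -0.    1.1  -1.92]
fit pulley [ 0.4362 -0.1193  0.1187] iou 0.976 score 0.83
(array([-0.11,  0.05,  8.77]), np.float64(-0.001))
```

>>> move_arm(deltas=[[[8.5,-0.25,0,2,0],[8.5,-0.25,0,5,0],[8.5,-0.25,0,7.3,0],[8.5,-0.25,0,8.3,0],[8.5,-0.25,0,8.7,0],[8.5,-0.25,0,8.7,0]]])

```text
time: 9.52
ee_pos: [0.4361, -0.1199, 0.0051]
eef_rot: [3.141, -0.001, 3.041]
ft_force: [1.6, -0.4, 0.9]
gripper_width: 0.0847
finger_force: 0.0
```

>>> move_arm(deltas=[[[5,0,0,0,0],[2.8,0,0,0,0],[2.8,0,0,0,0],[2.8,0,0,0,0],[2.8,0,0,0,0],[2.8,0,0,0,0],[2.8,0,0,0,0]]], grip_force=35)

```text
time: 10.1
ee_pos: [0.437, -0.12, 0.0066]
eef_rot: [-3.141, 0.001, 3.042]
ft_force: [-2.8, 1.2, 6.5]
gripper_width: 0.0302
finger_force: 34.0
```

>>> move_arm(deltas=[[[2.8,0,0,-1,0],[2.8,0,0,-3,0],[2.8,0,0,-6,0],[2.8,0,0,-8,0],[2.8,0,0,-9,0],[2.8,0,0,-9,0]]])

```text
time: 10.6
ee_pos: [0.4382, -0.1206, 0.0984]
eef_rot: [-3.14, 0.005, 3.042]
ft_force: [0.6, -0.7, -0.6]
gripper_width: 0.0297
finger_force: 34.7
```

```bash
python3 - <<'E'
from fit import *
p=look(["pulley"]);im=p["frame"][150:340,150:370,::-1];cv2.imwrite("pics/w3.png",cv2.resize(im,None,fx=2.5,fy=2.5))
b=np.array([.5445,-.323]);print(telemetry.state()["gripper_width"])
print(delta((b[0]-.0535*.995,b[1]+.0535*.1,.10),-.10))
E
```

```text
10.65 [ 0.437  -0.1201  0.0965] [-3.141e+00  3.000e-03  3.042e+00] [-0.44 -0.05  2.09  0.    1.1  -1.91]
pulley 0.9 [258.0, 243.0, 57.0, 73.0] [ 0.4891 -0.1256]
0.030216230802956424
(array([ -7.47, -19.16,  -0.48]), np.float64(0.0))
```

View pics/w3.png

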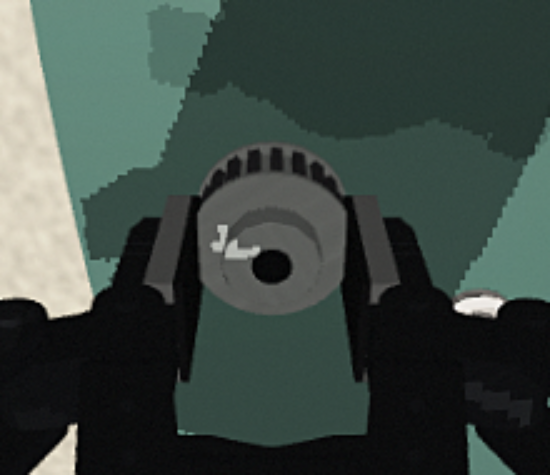

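The pulley is held, but it may be pitched between the pads. I'll fit the tilt.

```bash
python3 - <<'E'
from fit import *
p=look([]);ms=finder.masks_of(p,"pulley");R=ms[0]["region"].astype(float)
s=telemetry.state();Rt=Ro.from_euler("xyz",s["eef_rot"]).as_matrix()
def S(q,k=4):
    im=np.zeros((384*k,512*k),np.uint8)
    A=Rt@Ro.from_euler("y",q[3]).as_matrix()@Ro.from_euler("x",np.pi).as_matrix()
    for P in M["pulley"]:
        w=P@A.T+s["ee_pos"]+Rt@np.array(q[:3])
        uv=np.array([proj(p,a) for a in w]);cv2.fillPoly(im,[cv2.convexHull(((uv+.5)*k).round().astype(np.int32))],255)
    return cv2.resize(im,(512,384),interpolation=cv2.INTER_AREA)/255.
print(R.sum(),ms[0]["box"])
for t in(-.4,-.2,0,.2,.4):
    f=lambda d:(lambda a:1-np.minimum(a,R).sum()/np.maximum(a,R).sum())(S([d[0]*.01,d[1]*.01,d[2]*.01,t]))
    r=minimize(f,[0,0,.5],method="Nelder-Mead",options=dict(initial_simplex=[[0,0,.5],[.5,0,.5],[0,.3,.5],[0,0,0]],maxfev=100))
    print(t,r.x.round(2),round(1-r.fun,3))
E
```

```text
10.75 [ 0.4353 -0.1193  0.0943] [ 3.141e+00 -2.000e-03  3.042e+00] [-0.44 -0.05  2.09 -0.    1.1  -1.91]
3414.0 [260.1, 241.8, 60.5, 71.9]
-0.4 [ 0.08  0.01 -0.03] 0.914
-0.2 [-0.06  0.02  0.49] 0.934
0 [-0.08  0.02  0.77] 0.946
0.2 [0.15 0.02 0.57] 0.939
0.4 [0.25 0.02 0.65] 0.923
```

>>> move_arm(deltas=[[[2.8,-0.8,-2,0,0],[2.8,-2,-5.3,0,0],[2.8,-3.4,-8.8,0,0],[2.8,-4.8,-12.3,0,0],[2.8,-6,-15.5,0,0],[2.8,-7,-18,0,0],[2.8,-7.4,-19.1,0,0],[2.8,-7.4,-19.1,0,0]]])

```text
time: 11.47
ee_pos: [0.4903, -0.3189, 0.0937]
eef_rot: [3.141, -0.002, 3.039]
ft_force: [0.2, 1.1, -1.2]
gripper_width: 0.0298
finger_force: 34.8
```

>>> move_arm(deltas=[[[2.8,0,0,1.5,0],[2.8,0,0,4,0],[2.8,0,0,6.5,0],[2.8,0,0,7.3,0],[2.8,0,0,7.3,0],[2.8,0,0,7.3,0]]])

```text
time: 11.97
ee_pos: [0.4903, -0.3158, 0.022]
eef_rot: [3.14, -0.002, 3.043]
ft_force: [0.0, -0.2, -0.0]
gripper_width: 0.03
finger_force: 34.8
```

```bash
python3 - <<'E'
from fit import *
print(telemetry.state()["ee_pos"],telemetry.state()["gripper_width"],delta((.4913,-.3177,.0098),-.10))
E
```

```text
[ 0.4903373  -0.31581768  0.02198766] 0.0300340544511012 (array([-0.12, -0.18,  1.22]), np.float64(0.001))
```

>>> move_arm(deltas=[[[2.8,0,0,0.5,0],[2.8,0,0,0.9,0],[2.8,0,0,1.1,0],[2.8,0,0,1.25,0],[2.8,0,0,1.25,0]]])

```text
time: 12.38
ee_pos: [0.4908, -0.3171, 0.0099]
eef_rot: [-3.142, 0.0, 3.042]
ft_force: [0.1, 0.2, -0.8]
gripper_width: 0.0303
finger_force: 34.8
```

>>> move_arm(deltas=[[[4,0,0,0,0],[6,0,0,0,0],[6,0,0,-0.3,0],[6,0,0,-2,0],[6,0,0,-5,0],[6,0,0,-8,0],[8.5,0,0,-10,0],[8.5,0,0,-10,0]]])

```text
time: 13.05
ee_pos: [0.4938, -0.3197, 0.1162]
eef_rot: [-3.136, 0.008, 3.042]
ft_force: [-0.1, -0.3, 0.2]
gripper_width: 0.0816
finger_force: 0.0
```

```bash
python3 - <<'E'
from fit import *
p=look([],"w4");fit(p,"pulley",(.4913,-.317,0),.003)
print(delta((.64,.0,.13),.34),delta((.67,.1123,.13),.34))
E
```

```text
13.1 [ 0.4928 -0.3188  0.1136] [-3.138  0.006  3.042] [-0.71  0.24  1.74 -0.    1.16 -2.18]
fit pulley [ 0.4897 -0.3167  0.0905] iou 0.972 score 0.71
(array([-11.61,  33.1 ,  -1.89]), np.float64(-0.44)) (array([-13.48,  44.57,  -1.9 ]), np.float64(-0.44))
```

View pics/w4.png

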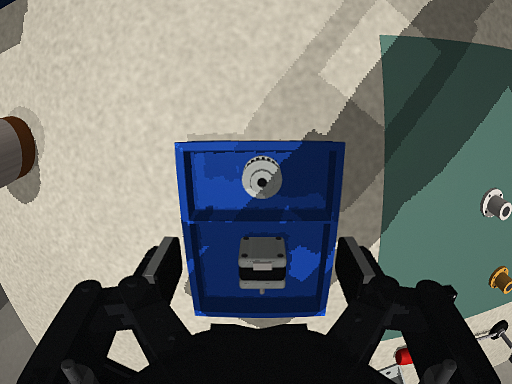

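Blue kit: pulley at (262,177) in the narrow compartment, motor at (263,262) in the wide one, both flat. Next is the long motor.

>>> move_arm(deltas=[[[8.5,-0.5,1.5,-0.5,-0.05],[8.5,-1.5,5,-1,-0.12],[8.5,-2.5,8.8,-1.5,-0.2],[8.5,-3.6,12.6,-1.5,-0.28],[8.5,-4.7,16.4,-1.5,-0.36],[8.5,-5.8,20.2,-1.5,-0.42],[8.5,-6.9,24,-1.5,-0.44],[8.5,-8,27.8,-1.5,-0.44]]])

```text
time: 13.82
ee_pos: [0.5973, -0.0464, 0.123]
eef_rot: [3.14, -0.003, -2.8]
ft_force: [0.2, -0.8, 1.1]
gripper_width: 0.085
finger_force: 0.0
```

```bash
python3 - <<'E'
from fit import *
p=look([]);fit(p,"motor_long",(.67,.1123,.3456));fit(p,"brass_nut",(.671,.0047,0))
print(delta((.67,.1123,.10),.3456))
E
```

```text
13.8667 [ 0.5993 -0.0397  0.1232] [ 3.137e+00  1.000e-03 -2.798e+00] [-0.2   0.26  1.69  0.    1.19 -2.12]
fit motor_long [0.639  0.1467 1.0346] iou 0.101 score 0.73
fit brass_nut [0.671  0.0059 0.0904] iou 0.908 score 0.87
(array([-12.16,  12.39,   2.29]), np.float64(-0.001))
```

>>> move_arm(deltas=[[[8.5,-2,2,0,0],[8.5,-4.5,4.5,0,0],[8.5,-7,7,0,0],[8.5,-9.3,9.3,0,0],[8.5,-11,11,0,0],[8.5,-12,12,0,0],[8.5,-12.1,12.1,0,0],[8.5,-12.1,12.1,0,0]]])

```text
time: 14.63
ee_pos: [0.6712, 0.105, 0.1237]
eef_rot: [-3.142, -0.002, -2.801]
ft_force: [0.1, -0.9, -0.6]
gripper_width: 0.0847
finger_force: 0.0
```

```bash
python3 - <<'E'
from fit import *
p=look([]);q=fit(p,"motor_long",(.67,.1123,.3456))
print(delta((q[0],q[1],.006),q[2]))
im=p["frame"][150:340,120:390,::-1];cv2.imwrite("pics/w5.png",cv2.resize(im,None,fx=2,fy=2))
E
```

```text
14.6833 [0.6711 0.1044 0.1239] [-3.141e+00 -2.000e-03 -2.802e+00] [ 0.04  0.44  1.46 -0.    1.24 -1.87]
fit motor_long [0.668  0.1124 0.3705] iou 0.944 score 0.91
(array([-0.  ,  0.9 , 11.82]), np.float64(-0.032))
```

View pics/w5.png

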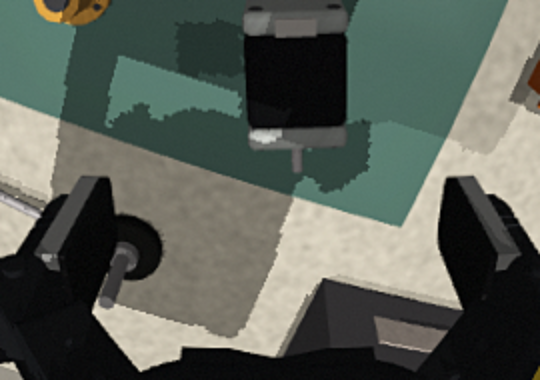

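>>> move_arm(deltas=[[[8.5,0,0.45,2,-0.02],[8.5,0,0.85,5,-0.02],[8.5,0,0.85,8,-0.02],[8.5,0,0.85,10.3,-0.02],[8.5,0,0.85,11.4,-0.02],[8.5,0,0.85,11.75,-0.02],[8.5,0,0.85,11.75,-0.02]]])

```text
time: 15.32
ee_pos: [0.6684, 0.1129, 0.0069]
eef_rot: [3.141, -0.001, -2.783]
ft_force: [0.1, -0.3, 0.9]
gripper_width: 0.0853
finger_force: 0.0
```

>>> move_arm(deltas=[[[5,0,0,0,0],[3.5,0,0,0,0],[3.5,0,0,0,0],[3.5,0,0,0,0],[3.5,0,0,0,0],[3.5,0,0,0,0]]], grip_force=65)

```text
time: 15.82
ee_pos: [0.6705, 0.114, 0.0095]
eef_rot: [-3.14, 0.003, -2.781]
ft_force: [-0.5, -0.8, 6.0]
gripper_width: 0.0411
finger_force: 68.1
```

>>> move_arm(deltas=[[[3.5,0,0,-1,0],[3.5,0,0,-3,0],[3.5,0,0,-6,0],[3.5,0,0,-9,0],[3.5,0,0,-10.5,0],[3.5,0,0,-11,0],[3.5,0,0,-11,0]]])

```text
time: 16.4
ee_pos: [0.6697, 0.1141, 0.1188]
eef_rot: [-3.141, 0.002, -2.781]
ft_force: [-0.0, -0.2, -4.8]
gripper_width: 0.0411
finger_force: 66.9
```

```bash
python3 - <<'E'
from fit import *
a=-.057;b=np.array([.526,.295]);t=b+.055*np.array([np.cos(a),np.sin(a)])
print(telemetry.state()["ee_pos"],telemetry.state()["gripper_width"],t,delta((*t,.12),a))
E
```

```text
[0.66967173 0.11410943 0.11878641] 0.0410901421187839 [0.58091068 0.2918667 ] (array([ 2.04, 19.76, -0.14]), np.float64(0.417))
```

>>> move_arm(deltas=[[[3.5,0.2,1.5,0,0.06],[3.5,0.5,4.5,0,0.14],[3.5,0.8,8,0,0.22],[3.5,1.2,11.5,0,0.3],[3.5,1.6,15,0,0.38],[3.5,1.9,18,0,0.415],[3.5,2,19.6,0,0.415],[3.5,2,19.6,0,0.415]]])

```text
time: 17.07
ee_pos: [0.5775, 0.2933, 0.1144]
eef_rot: [-3.141, -0.005, 3.091]
ft_force: [-1.1, -0.3, -5.0]
gripper_width: 0.0411
finger_force: 67.0
```

```bash
python3 - <<'E'
from look import *
p=look([]); b=np.array([.526,.295]);c,s=np.cos(-.057),np.sin(-.057)
im=p["frame"][:,:,::-1].copy()
for x,y in[(-120,65),(120,65),(120,-65),(-120,-65),(-53.5,62),(-53.5,-62),(11.5,62),(11.5,-62)]:
    u=proj(p,[b[0]+(c*x-s*y)/1e3,b[1]+(s*x+c*y)/1e3,.028]);cv2.circle(im,tuple(int(round(k)) for k in u),3,(255,0,0),1)
cv2.imwrite("pics/w6.png",im); print(delta((.581,.292,.02),-.057))
E
```

```text
17.1167 [0.5788 0.2914 0.1147] [-3.14  -0.004  3.091] [ 0.34  0.38  1.56 -0.    1.21 -1.17]
(array([-0.26,  0.08,  9.47]), np.float64(0.006))
```

View pics/w6.png

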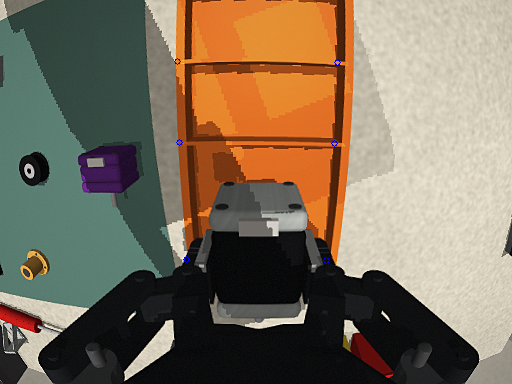

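>>> move_arm(deltas=[[[3.5,-0.1,0.2,2,0],[3.5,-0.2,0.45,5,0],[3.5,-0.2,0.45,7.5,0],[3.5,-0.2,0.45,9,0],[3.5,-0.2,0.45,9.7,0],[3.5,-0.2,0.45,10,0],[3.5,-0.2,0.45,10,0]]])

```text
time: 17.7
ee_pos: [0.5837, 0.2941, 0.017]
eef_rot: [-3.141, -0.0, 3.086]
ft_force: [0.2, 1.3, -4.2]
gripper_width: 0.041
finger_force: 67.0
```

>>> move_arm(deltas=[[[3.5,0,0,0.1,0],[3.5,0,0,0.2,0],[3.5,0,0,0.3,0],[3.5,0,0,0.3,0]]])

```text
time: 18.03
ee_pos: [0.584, 0.295, 0.0153]
eef_rot: [3.141, 0.001, 3.087]
ft_force: [-0.7, 0.2, -5.4]
gripper_width: 0.0413
finger_force: 67.0
```

>>> move_arm(deltas=[[[3.5,0.2,0,0.1,0],[3.5,0.2,0,0.2,0],[3.5,0.2,0,0.3,0],[3.5,0.2,0,0.3,0]]])

```text
time: 18.37
ee_pos: [0.5814, 0.2951, 0.0125]
eef_rot: [3.142, 0.0, 3.087]
ft_force: [-4.0, -1.2, 4.0]
gripper_width: 0.041
finger_force: 68.0
```

Force turned upward, so the motor is on the floor. I'll release.

>>> move_arm(deltas=[[[4.5,0,0,0,0],[6,0,0,0,0],[6,0,0,0,0],[6,0,0,-1,0],[6,0,0,-3.5,0],[6,0,0,-7,0],[6,0,0,-10,0],[8.5,0,0,-11,0]]])

```text
time: 19.03
ee_pos: [0.5847, 0.296, 0.1283]
eef_rot: [3.138, 0.008, 3.087]
ft_force: [0.9, 1.2, 1.5]
gripper_width: 0.0708
finger_force: 0.0
```

```bash
python3 - <<'E'
from fit import *
p=look([]);fit(p,"motor_long",(.581,.295,-.057),.003);fit(p,"brass_nut",(.671,.005,0))
print(delta((.671,.005,.12),0.2))
E
```

```text
19.0833 [0.5851 0.2962 0.1288] [3.137 0.01  3.087] [ 0.35  0.37  1.54 -0.    1.22 -1.17]
fit motor_long [ 0.5798  0.2955 -0.056 ] iou 0.946 score 0.57
fit brass_nut [0.67   0.0049 0.0889] iou 0.953 score 0.69
(array([-10.44, -28.48,   0.29]), np.float64(-0.255))
```

>>> move_arm(deltas=[[[8.5,-0.6,-1.5,0,0],[8.5,-1.8,-5,0,0],[8.5,-3.2,-8.7,0,0],[8.5,-4.6,-12.4,0,0],[8.5,-6,-16.1,0,0],[8.5,-7.4,-19.8,0,0],[8.5,-8.8,-23.5,0,0],[8.5,-9.9,-26.5,0,0]]])

```text
time: 19.85
ee_pos: [0.6646, 0.022, 0.1184]
eef_rot: [-3.141, -0.004, 3.086]
ft_force: [0.6, -0.2, 0.2]
gripper_width: 0.0848
finger_force: 0.0
```

>>> move_arm(deltas=[[[8.5,-0.5,-1.5,0.5,0],[8.5,-0.7,-1.9,2,0],[8.5,-0.7,-1.9,2.5,0],[8.5,-0.7,-1.9,2.5,0]]])

```text
time: 20.18
ee_pos: [0.6685, 0.0071, 0.0917]
eef_rot: [3.14, -0.008, 3.087]
ft_force: [0.1, 0.9, 0.5]
gripper_width: 0.0849
finger_force: 0.0
```

```bash
python3 - <<'E'
from fit import *
p=look([]);q=fit(p,"brass_nut",(.67,.005,0))
print(delta((q[0],q[1],.0095),-.055))
E
```

```text
20.2333 [0.6693 0.0075 0.0932] [ 3.141 -0.006  3.088] [-0.11  0.45  1.51  0.    1.19 -1.62]
fit brass_nut [0.671  0.0056 0.0808] iou 0.953 score 0.72
(array([-0.12, -0.21,  8.5 ]), np.float64(0.002))
```

>>> move_arm(deltas=[[[8.5,-0.1,-0.2,2,0],[8.5,-0.1,-0.2,4.5,0],[8.5,-0.1,-0.2,7,0],[8.5,-0.1,-0.2,8.2,0],[8.5,-0.1,-0.2,8.5,0],[8.5,-0.1,-0.2,8.5,0]]])

```text
time: 20.78
ee_pos: [0.6718, 0.0046, 0.0107]
eef_rot: [3.141, -0.002, 3.088]
ft_force: [0.6, -0.3, -0.4]
gripper_width: 0.0848
finger_force: 0.0
```

>>> move_arm(deltas=[[[4.5,0,0,0,0],[1.8,0,0,0,0],[1.8,0,0,0,0],[1.8,0,0,0,0],[1.8,0,0,0,0],[1.8,0,0,0,0],[1.8,0,0,0,0],[1.8,0,0,0,0]]], grip_force=40)

```text
time: 21.45
ee_pos: [0.6733, 0.0033, 0.0124]
eef_rot: [-3.142, 0.001, 3.087]
ft_force: [-1.6, 1.1, 5.7]
gripper_width: 0.0202
finger_force: 39.3
```

>>> move_arm(deltas=[[[1.8,0,0,-1,0],[1.8,0,0,-3,0],[1.8,0,0,-6,0],[1.8,0,0,-8,0],[1.8,0,0,-9,0],[1.8,0,0,-9,0]]])

```text
time: 21.95
ee_pos: [0.6745, 0.0032, 0.1049]
eef_rot: [-3.141, 0.005, 3.087]
ft_force: [0.3, 0.6, -1.5]
gripper_width: 0.0203
finger_force: 39.2
```

```bash
python3 - <<'E'
from fit import *
p=look([]);im=p["frame"][150:340,150:370,::-1];cv2.imwrite("pics/w7.png",cv2.resize(im,None,fx=2.5,fy=2.5))
a=-.055;b=np.array([.526,.299]);t=b-.021*np.array([np.cos(a),np.sin(a)])
print(telemetry.state()["gripper_width"],t,delta((*t,.12),a))
E
```

```text
22.0 [0.6733 0.0033 0.1025] [-3.141e+00  2.000e-03  3.087e+00] [-0.11  0.44  1.5  -0.    1.2  -1.63]
0.020247358100945793 [0.50503175 0.30015442] (array([18.42, 28.72, -1.79]), np.float64(0.0))
```

View pics/w7.png

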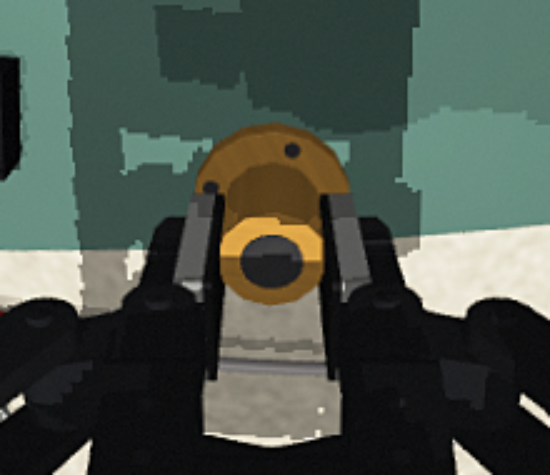

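The brass nut is held upright by its barrel, between the pads at the picture centre.

>>> move_arm(deltas=[[[1.8,0.8,1.2,-0.5,0],[1.8,2.5,4,-1,0],[1.8,4.6,7.2,-1,0],[1.8,6.7,10.4,-1,0],[1.8,8.8,13.6,-1,0],[1.8,10.9,16.9,-1,0],[1.8,13,20.2,-1,0],[1.8,15,23.4,-1,0]]])

```text
time: 22.67
ee_pos: [0.5321, 0.2468, 0.1092]
eef_rot: [-3.14, -0.004, 3.087]
ft_force: [0.5, 0.0, -1.6]
gripper_width: 0.0203
finger_force: 39.3
```

>>> move_arm(deltas=[[[1.8,1.7,2.7,0,0],[1.8,2.8,4.5,0,0],[1.8,3.3,5.2,0.5,0],[1.8,3.3,5.2,1.5,0],[1.8,3.3,5.2,3,0],[1.8,3.3,5.2,4,0],[1.8,3.3,5.2,4,0]]])

```text
time: 23.25
ee_pos: [0.5031, 0.2968, 0.067]
eef_rot: [-3.138, -0.006, 3.086]
ft_force: [-0.9, -0.1, -1.1]
gripper_width: 0.0205
finger_force: 39.3
```

```bash
python3 - <<'E'
from look import *
p=look([],"w8");print(delta((.505,.300,.017),-.055))
E
```

```text
23.3 [0.5041 0.2972 0.0686] [-3.139 -0.005  3.085] [ 0.4   0.3   1.76 -0.    1.09 -1.12]
(array([-0.1 ,  0.3 ,  5.16]), np.float64(-0.001))
```

View pics/w8.png

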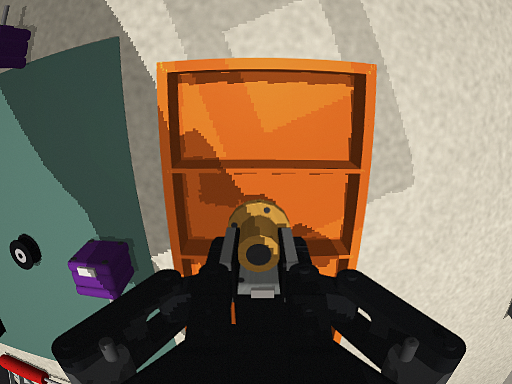

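The nut hangs over the middle compartment (rows 165–245). I'll lower it.

>>> move_arm(deltas=[[[1.8,-0.1,0.3,1,0],[1.8,-0.1,0.3,2.8,0],[1.8,-0.1,0.3,4.2,0],[1.8,-0.1,0.3,4.8,0],[1.8,-0.1,0.3,5,0],[1.8,-0.1,0.3,5.1,0],[1.8,-0.1,0.3,5.2,0],[1.8,-0.1,0.3,5.2,0]]])

```text
time: 23.97
ee_pos: [0.5073, 0.3022, 0.0201]
eef_rot: [3.141, 0.001, 3.087]
ft_force: [0.6, -0.0, -0.7]
gripper_width: 0.0201
finger_force: 39.3
```

>>> move_arm(deltas=[[[1.8,0,0,0.1,0],[1.8,0,0,0.15,0],[1.8,0,0,0.15,0]]])

```text
time: 24.22
ee_pos: [0.5069, 0.3021, 0.0182]
eef_rot: [3.141, 0.001, 3.087]
ft_force: [-0.9, 0.2, -0.9]
gripper_width: 0.0202
finger_force: 39.3
```

>>> move_arm(deltas=[[[1.8,0.1,0,0.1,0],[1.8,0.1,0,0.2,0],[1.8,0.1,0,0.25,0],[1.8,0.1,0,0.25,0]]])

```text
time: 24.55
ee_pos: [0.5056, 0.302, 0.0154]
eef_rot: [-3.142, -0.0, 3.087]
ft_force: [-0.3, -0.0, 0.6]
gripper_width: 0.02
finger_force: 39.4
```

Contact reached at the expected height, so I'll release and rise.

>>> move_arm(deltas=[[[3.5,0,0,0,0],[5,0,0,0,0],[5,0,0,0,0],[5,0,0,-1,0],[5,0,0,-4,0],[5,0,0,-7,0],[5,0,0,-9.5,0],[8.5,0,0,-10,0]]])

```text
time: 25.22
ee_pos: [0.5089, 0.3034, 0.1218]
eef_rot: [3.138, 0.008, 3.087]
ft_force: [1.1, 1.5, 1.4]
gripper_width: 0.0605
finger_force: 0.0
```

```bash
python3 - <<'E'
from fit import *
p=look([]);fit(p,"brass_nut",(.505,.300,0),.003);fit(p,"bearing_block",(.4295,-.0045,0))
print(delta((.4295,-.0045,.10),0.0))
E
```

```text
25.2667 [0.5086 0.3033 0.1207] [3.138 0.007 3.087] [ 0.4   0.24  1.72  0.    1.17 -1.11]
fit brass_nut [0.503  0.3025 0.074 ] iou 0.969 score 0.65
fit bearing_block [ 0.4287 -0.0057 -0.0397] iou 0.914 score 0.45
(array([  5.96, -31.04,   1.59]), np.float64(-0.055))
```

>>> move_arm(deltas=[[[8.5,0.3,-1.5,0,-0.03],[8.5,1,-5,0,-0.03],[8.5,1.7,-9,0,-0.03],[8.5,2.5,-13,0,-0.03],[8.5,3.3,-17,0,-0.03],[8.5,4.1,-21,0,-0.03],[8.5,4.9,-25,0,-0.03],[8.5,5.4,-28.5,0,-0.03]]])

```text
time: 26.03
ee_pos: [0.4334, 0.0188, 0.1134]
eef_rot: [3.141, -0.004, 3.117]
ft_force: [0.2, -0.6, -0.1]
gripper_width: 0.085
finger_force: 0.0
```

>>> move_arm(deltas=[[[8.5,0.2,-1.7,1,0],[8.5,0.3,-2.4,2,0],[8.5,0.3,-2.4,2.5,0],[8.5,0.3,-2.4,2.5,0]]])

```text
time: 26.37
ee_pos: [0.4306, -0.0028, 0.0879]
eef_rot: [3.14, -0.005, 3.116]
ft_force: [0.8, 0.9, -0.0]
gripper_width: 0.0849
finger_force: 0.0
```

```bash
python3 - <<'E'
from fit import *
p=look([]);q=fit(p,"bearing_block",(.4295,-.005,-.02))
print(delta((q[0],q[1],.005),q[2]))
E
```

```text
26.4167 [ 0.4313 -0.0025  0.0888] [ 3.141 -0.004  3.117] [-0.19 -0.09  2.14  0.    1.1  -1.74]
fit bearing_block [ 0.4298 -0.003  -0.0272] iou 0.949 score 0.91
(array([ 0.2 , -0.07,  8.45]), np.float64(0.003))
```

>>> move_arm(deltas=[[[8.5,0.2,-0.1,2,0],[8.5,0.2,-0.1,4.5,0],[8.5,0.2,-0.1,7,0],[8.5,0.2,-0.1,8.1,0],[8.5,0.2,-0.1,8.5,0],[8.5,0.2,-0.1,8.5,0]]])

```text
time: 26.97
ee_pos: [0.4299, -0.0033, 0.0046]
eef_rot: [3.141, -0.002, 3.118]
ft_force: [0.9, 0.2, 0.3]
gripper_width: 0.0849
finger_force: 0.0
```

>>> move_arm(deltas=[[[5,0,0,0,0],[2.8,0,0,0,0],[2.8,0,0,0,0],[2.8,0,0,0,0],[2.8,0,0,0,0],[2.8,0,0,0,0],[2.8,0,0,0,0]]], grip_force=35)

```text
time: 27.55
ee_pos: [0.4316, -0.0047, 0.0064]
eef_rot: [-3.141, 0.002, 3.117]
ft_force: [-0.7, 0.6, 6.4]
gripper_width: 0.0332
finger_force: 35.5
```

>>> move_arm(deltas=[[[2.8,0,0,-1,0],[2.8,0,0,-3,0],[2.8,0,0,-6,0],[2.8,0,0,-8.5,0],[2.8,0,0,-10,0],[2.8,0,0,-10,0]]])

```text
time: 28.05
ee_pos: [0.4333, -0.0051, 0.1097]
eef_rot: [-3.14, 0.007, 3.117]
ft_force: [0.3, -0.2, -0.5]
gripper_width: 0.0335
finger_force: 34.9
```

```bash
python3 - <<'E'
from fit import *
p=look(["bearing_block"]);im=p["frame"][150:340,150:370,::-1];cv2.imwrite("pics/w9.png",cv2.resize(im,None,fx=2.5,fy=2.5))
a=-.055;b=np.array([.525,.299]);t=b-.086*np.array([np.cos(a),np.sin(a)])
print(telemetry.state()["gripper_width"],t,delta((*t,.11),a))
E
```

```text
28.1 [ 0.4321 -0.0048  0.1076] [-3.141  0.005  3.117] [-0.19 -0.13  2.13 -0.    1.13 -1.74]
bearing_block 0.57 [258.0, 244.0, 77.0, 66.0] [ 0.4925 -0.0069]
0.03315698455563995 [0.43913004 0.30372762] (array([-0.07, 30.84, -0.42]), np.float64(0.03))
```

View pics/w9.png

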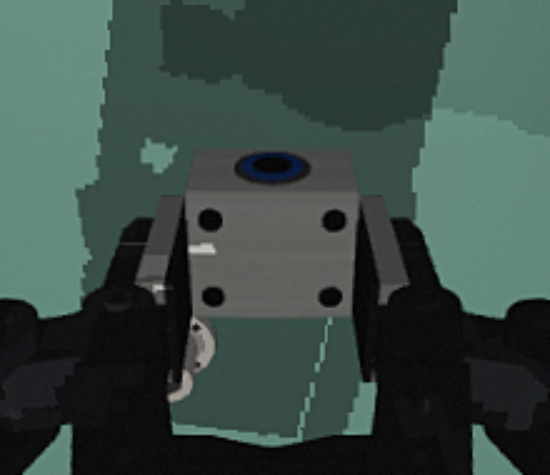

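The block is held flat and square between the pads.

>>> move_arm(deltas=[[[2.8,0,1.5,0,0.03],[2.8,0,5,0,0.03],[2.8,0,9,0,0.03],[2.8,0,13,0,0.03],[2.8,0,17,0,0.03],[2.8,0,21,0,0.03],[2.8,0,25,0,0.03],[2.8,0,28.5,0,0.03]]])

```text
time: 28.82
ee_pos: [0.4358, 0.2823, 0.1033]
eef_rot: [-3.14, -0.003, 3.087]
ft_force: [0.4, -0.7, -1.1]
gripper_width: 0.0331
finger_force: 35.0
```

>>> move_arm(deltas=[[[2.8,0,1.8,0,0],[2.8,0,2.3,1,0],[2.8,0,2.3,3,0],[2.8,0,2.3,5,0],[2.8,0,2.3,6,0],[2.8,0,2.3,6,0]]])

```text
time: 29.32
ee_pos: [0.4355, 0.301, 0.0409]
eef_rot: [-3.137, -0.007, 3.086]
ft_force: [-0.6, -0.4, -1.0]
gripper_width: 0.0333
finger_force: 35.1
```

```bash
python3 - <<'E'
from look import *
p=look([],"w10");print(delta((.439,.304,.0095),-.055))
E
```

```text
29.3667 [0.4369 0.3017 0.0428] [-3.139 -0.005  3.086] [ 0.46  0.22  1.91 -0.    1.02 -1.06]
(array([-0.22,  0.25,  3.33]), np.float64(-0.001))
```

View pics/w10.png

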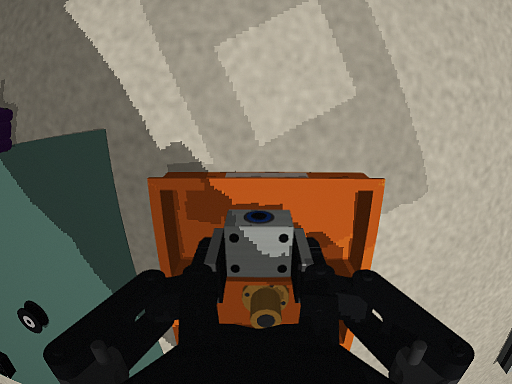

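The block is over the first narrow compartment, with the brass nut standing in the next one.

>>> move_arm(deltas=[[[2.8,-0.1,0.2,1,0],[2.8,-0.1,0.2,2.2,0],[2.8,-0.1,0.2,2.8,0],[2.8,-0.1,0.2,3.1,0],[2.8,-0.1,0.2,3.2,0],[2.8,-0.1,0.2,3.3,0],[2.8,-0.1,0.2,3.3,0]]])

```text
time: 29.95
ee_pos: [0.4401, 0.3054, 0.0125]
eef_rot: [3.141, 0.0, 3.087]
ft_force: [-0.0, -0.0, -0.4]
gripper_width: 0.0333
finger_force: 35.1
```

>>> move_arm(deltas=[[[2.8,0,0,0.1,0],[2.8,0,0,0.2,0],[2.8,0,0,0.2,0]]])

```text
time: 30.2
ee_pos: [0.4401, 0.3054, 0.0105]
eef_rot: [3.141, 0.0, 3.087]
ft_force: [-0.1, -0.2, -0.5]
gripper_width: 0.0328
finger_force: 35.1
```

>>> move_arm(deltas=[[[2.8,0,0,0.1,0],[2.8,0,0,0.1,0],[4.5,0,0,0.1,0],[5.5,0,0,0.1,0],[5.5,0,0,-0.5,0],[5.5,0,0,-3,0],[5.5,0,0,-7,0],[5.5,0,0,-10,0]]])

```text
time: 30.87
ee_pos: [0.4399, 0.3053, 0.1124]
eef_rot: [-3.142, -0.0, 3.087]
ft_force: [1.7, 0.8, -0.3]
gripper_width: 0.0551
finger_force: 0.0
```

>>> move_arm(deltas=[[[5.5,-3,-3,-2,0],[5.5,-6,-6,-4,0],[8.5,-6,-6,-8,0],[8.5,-6,-9,-10,0],[8.5,-6,-9,-10,0]]])

```text
time: 31.28
ee_pos: [0.499, 0.2095, 0.2176]
eef_rot: [3.14, 0.011, 3.084]
ft_force: [0.2, 0.3, 1.1]
gripper_width: 0.0848
finger_force: 0.0
```

```bash
python3 - <<'E'
from fit import *
p=look([],"w11")
for n,g,z in(("bearing_block",(.439,.304,-.05),.003),("brass_nut",(.503,.3025,0),.003),("motor_long",(.58,.2955,-.056),.003)):fit(p,n,g,z)
T=viewer.read_camera("top");cv2.imwrite("pics/t2.png",cv2.resize(T["frame"][80:310,50:450,::-1],(800,460),interpolation=cv2.INTER_CUBIC))
E
```

```text
31.3333 [0.4975 0.2109 0.2147] [3.14  0.007 3.084] [ 0.26  0.02  1.77 -0.    1.34 -1.26]
fit bearing_block [ 0.4386  0.3066 -0.1002] iou 0.918 score 0.94
fit brass_nut [0.503  0.3033 0.1993] iou 0.954 score 0.75
fit motor_long [ 0.5812  0.2958 -0.0261] iou 0.904 score 0.8
```

View pics/w11.png

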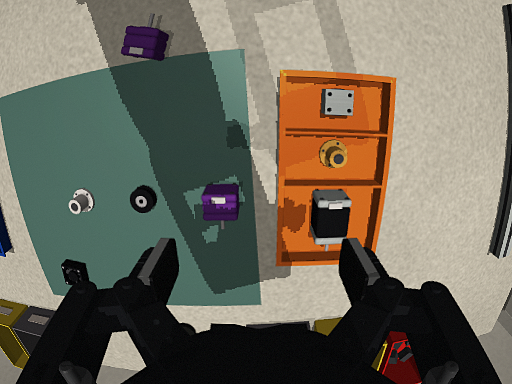

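View pics/t2.png

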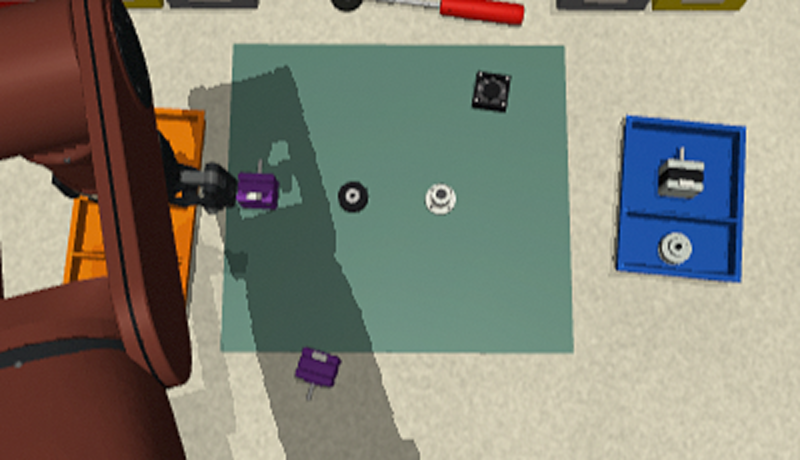

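Orange tray: block at (338,102), brass nut at (334,155), long motor at (330,215), each flat in its own compartment. The blue kit is intact and the bystanders haven't moved. The arm is clear, so I'll hand it in.

```bash
python3 -c "
from station import manip;print(manip.sign_off())"
```

```text
the job is handed in; nothing more can be done
None
```

Both kits are made up as asked and the job is handed in at about 31 s of robot time. The last pictures show all five parts flat in their compartments and the white nut, idler, fan and purple look-alikes untouched; the judge's verdict was not shown.

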